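# Unsnap the battery cover of the fairy-light box

## Robot

A 6-joint arm with a two-finger parallel gripper is mounted at the origin on the work surface. World frame = base frame: x ahead of the robot, y to its left, z up, the work surface at z = 0. Lengths are in m, angles in rad, forces in N, time in s.
With the tool pointing down it reaches from about 0.25 to 0.775 m from the base axis. Payload 4 kg.
Tool frame: the origin (TCP) lies on the mounting face of the last link; the fingertips stand 199 mm ahead of it and the grasp point (between the pads) lies 180 mm ahead of it; z points along the fingers, y is the line along which they close (so a half turn about z gives the same grasp; the last joint's range is limited). The gripper opens to 94 mm and grips with 3 to 60 N. Pads are 16 mm wide; open, the fingers measure 119 mm over their backs; the gripper's body (75 mm by 177 mm) begins 78 mm behind the grasp point.
Start: joints at [-1.34, 0.087, 1.371, -0, 1.684, -0.103], TCP at [0.18, -0.52, 0.405] pointing down, gripper open.
Joint ranges: [-3.1, 3.1], [-0.76, 2.03], [0.27, 2.55], [-1.08, 4.22], [0.17, 2.65], [-2.57, 2.57]. Speed limits (rad/s): [2.79, 2.79, 3.14, 3.14, 3.14, 3.14].

## Interface

Orientations are given as a unit quaternion [x, y, z, w].
In Python, from bench import robot, cams gives the robot as it stands. Calls block until the motion is done:
- robot.move_to(position, orientation): joint-space move of the TCP to a pose.
- robot.move_l(position, orientation=None, max_speed=0.15, contact_N=None): straight line of the TCP; orientation=None keeps the orientation; max_speed is the mean speed in m/s. With contact_N (N) it stops when the force on the tool has changed by that much, and returns True; else False.
- robot.movej(angles): joint-space move.
- robot.open_gripper() and robot.clamp(): open the fingers fully, or close them until they stop; the grip force is fixed at half the most.
- robot.wait(seconds).
- robot.ik(position, orientation): joint angles nearest the present ones, or None.
- cams.read_camera(name): name is "side" or "top"; returns a dict with "image" (420x560x3 uint8, red, green, blue), "depth" (420x560 float32, m along the optical axis (not along the pixel's ray), 0 where there is no reading), "fx", "fy", "cx", "cy" (pixels), "R" (3x3) and "t" (3): a world point X has camera coordinates R X + t. Camera axes: x right, y down, z forward; pixel columns grow to the right and rows downward; lengths in m; the calibration is good to about 2 mm. A picture is of the moment at which its call begins.
A pose or a line that the arm cannot do raises robot.MotionError and nothing moves.
- robot.hand_in(): hands the job in; it is judged then, once.
Readings, each from a call of its own:
- robot.read_time_s(): time.
- robot.read_joint_pos(): joint angles.
- robot.read_dq(): joint speeds.
- robot.read_effort(): joint torques, N m.
- robot.read_position(): TCP position.
- robot.read_tcp_rot(): TCP orientation.
- robot.read_contact_force(): force on the tool from outside, world axes, zero at the start.
- robot.read_wrist_torque(): the same for the moment, N m.
- robot.read_width(): finger opening in m.
- robot.read_grip_force(): force on a finger pad.
Only numpy, scipy, OpenCV 4.12 (cv2) and the standard library are available. Lean on these libraries where they do the work, as an engineer would, in place of code of your own. Each camera call takes 0.05 s, during which the arm holds its last target. There are 200 camera calls.

## Task

The battery cover on the fairy-light box is held by a springy snap tab at one end and by two lugs at the other. Pinch the tab gently inward against the cover's fixed rib, swing that end up with the tab kept pressed, draw the cover off its lugs, and lay it flat, right side up, inside the wooden tray, then let go. Do not force, yank or drop anything, and leave the spare batteries, the cup and the jar where they stand.

Things in the scene. Friction and masses are not known exactly. Their poses are not given: they have to be found in the camera images.
- case: White plastic battery box, 124 (x) x 84 (y) x 46 mm high including its 150 x 100 x 6 mm plywood base; fixed. Origin: centre of the underside, on the table; z up, x along the length. Top opening 100 (x) x 64 (y) mm. At both x ends the rim is an overhanging lip 5 mm thick, hollow below. The cover's tab is at the -x end, its lugs at the +x end.
- lid: Grey plastic cover, about 0.13 kg, on the box at first, axes parallel to the box's. Origin: centre of its plate's UNDERSIDE, at first at rim height; z out of its outside. Plate 112 (x) x 74 (y) x 4 mm. Below it a plug rim 97 x 60 mm goes 10 mm down into the opening, 1.5 to 2 mm play each way.
- rib_face (a point): Point on the +x face (x = 0 of the cover) of the fixed upright rib on the cover, the counter-face for squeezing the tab: rib 5 mm thick (x), 32 mm wide (y), top 28 mm above the plate's underside. The point is 16 mm above the plate's underside.
- lug_edge (a point): Middle of the cover's +x plate edge, on its underside (x = 56 mm). Beneath it two fixed lugs (to x = 54.5, z = -10 to -7 mm) reach under the box's lip: swing the cover's -x end up about this edge by 0.15 to 0.3 rad, then draw the cover 8 mm or more toward its -x, and only then lift.
- thumb_piece: Grey upright finger piece of the springy snap tab: 4 mm thick (x), 18 mm wide (y), from the plate up to 30 mm above the plate's underside. Its origin and axes are the cover's while the tab is relaxed (origin NOT on the piece). It bears up to 15 N; more would snap it.
- tab_face (a point): Middle of the finger piece's outer (-x) face, 18 mm above the plate's underside, x = -46 mm of the cover when relaxed, -39 mm when fully pressed: tab face to rib face is 46 mm relaxed, 39 mm pressed.
- tab (a joint): Inward (+x) travel of the tab in m: 0 relaxed, 0.007 on its stop. Spring: 3.5 N to start, 8.4 N fully pressed. Its hook, z = -9.5 to -6.5 mm of the cover, reaches 4 mm (2.5 to 5.5 with the play) under the lip; about 6 mm of travel frees it. Hooked, the cover rises only 1.5 mm; forcing it against the box with over 15 N breaks it.
- tray: Shallow light-wood tray, 180 (x) x 150 (y) x 20 mm high, walls and floor 6 mm thick, fixed to the table. Origin: centre of the underside. The cover lying flat in it rests on its plug rim, with its origin 16 mm above the tray's origin.
- cell_a: Spare battery standing upright, 33 mm diameter, 61 mm high, origin at its foot. Leave alone.
- cell_b: Second spare battery, the same. Leave alone.
- cup: Blue ceramic cup, 72 mm diameter, 85 mm high, origin at its foot. Leave alone.
- vase: Green glass jar, 60 mm diameter, 100 mm high, origin at its foot. Leave alone.
- case_rim (a point): Centre of the box's opening at rim height: where the cover's origin is when it is seated.
Not all that is in view belongs to the job. What is shaped like the lid but blue, purple or yellow is not meant.

How it is judged:
By the outcome, as a careful person would: the job done as asked, in the order asked, and still so for the second after the job is handed in, with the robot touching nothing.
It also fails if it takes over 48 s, if anything falls off the work surface, if the arm or the gripper's body presses on something with over 40 N, if the wrist force passes 120 N, or if a joint passes its speed limit or range.

## Working session

There is one attempt and no reset: what is moved stays moved. The work goes in short steps, each a Python script; the robot and the scene stay as the last script left them, time stands still between calls to the robot, and variables do not carry over. Pictures are saved under pics/ and viewed, at most 10 in all, crops included, and the job is handed in when it is done.

```bash
ls; mkdir -p pics; python3 - <<'E'
from bench import robot, cams
import cv2,numpy as np
for n in("top","side"):
    c=cams.read_camera(n); cv2.imwrite(f"pics/{n}0.png",c["image"][:,:,::-1]); np.savez(f"{n}0.npz",**c)
    print(n,c["fx"],c["fy"],c["cx"],c["cy"],c["R"].round(4).tolist(),c["t"].round(4).tolist(), (c["depth"]>0).mean())
print(robot.read_tcp_rot(),robot.read_width(),robot.read_time_s())
E
```

```text
pics
top 434.7892011114654 434.7892011114654 273.57634372922274 210.89883955185002 [[0.0159, -0.9998, 0.0089], [-0.9902, -0.017, -0.1389], [0.139, -0.0066, -0.9903]] [-0.0756, 0.4878, 0.988] 0.9961734693877551
side 496.71182657859026 496.71182657859026 273.630659138035 215.31582957618886 [[0.978, -0.2084, -0.0001], [-0.1673, -0.7846, -0.597], [0.1243, 0.5839, -0.8022]] [-0.4788, 0.0674, 1.0047] 0.9960884353741497
[ 9.86106001e-01  1.66114378e-01 -7.30645244e-05 -9.81434038e-04] 0.09409348541302828 0.1
```

View pics/top0.png

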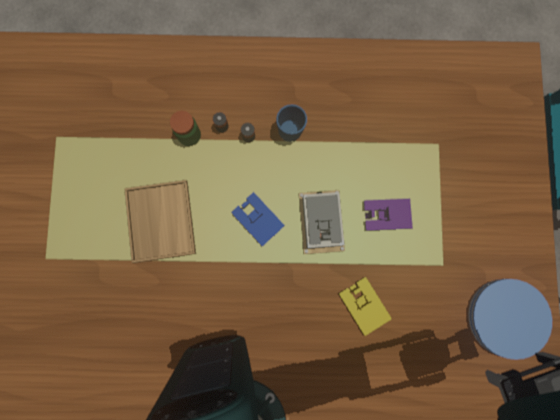

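View pics/side0.png

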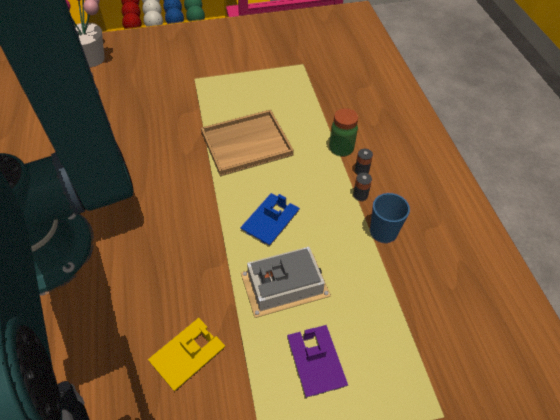

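Candidates for the cover, by top-image pixel: grey on the white box (323,221), blue (258,219), purple (388,214) and yellow (365,305). I choose the grey one, whose tab end is towards the robot (lower in the image). The tray is at (160,220). Next I measure these and check the choice in a close crop.

```bash
cat > h.py <<'E'
import numpy as np,cv2
def cast(c,uv,z):
    uv=np.atleast_2d(uv).astype(float)
    d=np.c_[(uv[:,0]-c["cx"])/c["fx"],(uv[:,1]-c["cy"])/c["fy"],np.ones(len(uv))]@c["R"]
    o=-c["R"].T@c["t"]
    return o+d*((z-o[2])/d[:,2])[:,None]
def cloud(c):
    v,u=np.mgrid[:420,:560]; D=c["depth"]
    P=np.stack([(u-c["cx"])/c["fx"]*D,(v-c["cy"])/c["fy"]*D,D],-1)
    return (P-c["t"])@c["R"]
E
python3 - <<'E'
from h import *
T=dict(np.load("top0.npz"));S=dict(np.load("side0.npz"))
def rect(P): 
    r=cv2.minAreaRect((P[:,:2]*1000).astype(np.float32)); return np.round(r[0],1),np.round(r[1],1),round(r[2],2)
for n,c,roi,troi in(("top",T,(295,350,185,258),(115,205,172,268)),("side",S,(238,335,240,318),(195,300,105,175))):
    P=cloud(c); im=c["image"].astype(int)
    u0,u1,v0,v1=roi; p=P[v0:v1,u0:u1]; 
    hsv=cv2.cvtColor(c["image"],cv2.COLOR_RGB2HSV)[v0:v1,u0:u1].astype(int)
    z=p[...,2]
    print(n,"z hist",np.histogram(z,bins=np.arange(-.01,.1,.005))[0])
    # whole box + lid top surface by depth near rim
    m=(z>.036)&(z<.058); vv,uu=np.nonzero(m); print(" box top (depth mask)",rect(p[m]))
    g=m&(hsv[...,1]<60)&(hsv[...,2]<150)&(hsv[...,2]>60); g=cv2.morphologyEx(g.astype(np.uint8),cv2.MORPH_OPEN,np.ones((3,3)))
    cs=max(cv2.findContours(g,0,1)[0],key=cv2.contourArea)[:,0]+[u0,v0]
    print(" grey plate, ray@.05",rect(cast(c,cs,.05)))
    h=z>.058; q=p[h]; print(" upright pts",len(q),q.min(0).round(4),q.max(0).round(4))
    if n=="top":
        np.save("up.npy",q)
    u0,u1,v0,v1=troi; t=P[v0:v1,u0:u1]; 
    m=(t[...,2]>.013)&(t[...,2]<.03); print(" tray rim",rect(t[m]),np.median(t[m][:,2]))
    for nm,(a,b,cc,d) in dict(top=dict(objs=(165,310,100,148)),side=dict(objs=(325,412,105,245)))[n].items():
        w=P[cc:d,a:b]; k=w[...,2]>.03; N,L=cv2.connectedComponents(k.astype(np.uint8))
        for i in range(1,N):
            if (L==i).sum()>30: print("  obj",w[L==i].min(0).round(3),w[L==i].max(0).round(3))
a=cv2.resize(T["image"][180:260,290:355],None,fx=6,fy=6,interpolation=2)
b=cv2.resize(S["image"][240:320,235:335],None,fx=4,fy=6,interpolation=2)
cv2.imwrite("pics/crop.png",np.hstack([a,b])[:,:,::-1])
E
```

```text
top z hist [   2  621 1050  308   19   32   27   22   55   22  208 1039  486   16
   26    8   35   21    0    0    0]
 box top (depth mask) (array([ 470.9, -182.9]), array([124.7,  84.5]), 5.09)
 grey plate, ray@.05 (array([ 469.8, -182.2]), array([112.8,  76.4]), 5.14)
 upright pts 115 [ 0.3469 -0.1992  0.0581] [ 0.4726 -0.0608  1.0468]
 tray rim (array([465.4, 204.7]), array([180.5, 150.7]), 8.98) 0.018722265264367557
  obj [ 0.347 -0.139  0.03 ] [ 0.734 -0.061  1.047]
  obj [ 0.347 -0.061  0.031] [0.709 0.172 1.047]
  obj [0.688 0.049 0.03 ] [0.722 0.083 0.062]
  obj [ 0.665 -0.018  0.031] [0.698 0.013 0.063]
side z hist [   4 1887 1948  376  125  107  111  112  143  105  375 1690  360   59
   39   15   78   14    0    0    0]
 box top (depth mask) (array([ 471.7, -184.5]), array([125.2,  86.7]), 4.76)
 grey plate, ray@.05 (array([ 471. , -185.8]), array([113.7,  76.5]), 5.24)
 upright pts 193 [ 0.3546 -0.6336  0.0581] [ 0.4723 -0.168   0.8462]
 tray rim (array([466. , 202.3]), array([180.2, 154.2]), 9.2) 0.017381208997651804
  obj [ 0.355 -0.634  0.03 ] [0.712 0.172 0.846]
  obj [ 0.355 -0.634  0.031] [0.722 0.079 0.846]
  obj [ 0.355 -0.634  0.03 ] [0.698 0.012 0.846]
  obj [ 0.355 -0.634  0.03 ] [ 0.733 -0.07   0.846]
```

View pics/crop.png

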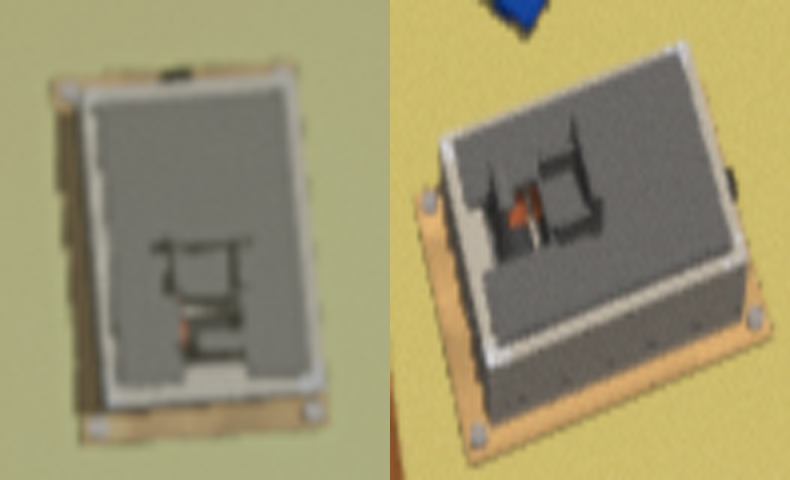

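The crop shows the grey cover on the white box, with the thumb piece and slot at the near (-x) end and the rib at mid-plate. Both views agree on the box: (0.471,-0.184), yaw 5.1°, 124 x 84. The tray is at (0.4655,0.204), yaw 9°. A fixed 30 N clamp would exceed the tab's 15 N limit, so I check what the interface documents about grip force.

The interface offers no gentler grip, and a 30 N clamp across tab and rib would snap the tab. So I press the tab with closed fingers, using the arm as the force control (about 8 to 9 N towards the rib), and swing the end up pressed. Then I let the relaxed hook rest on top of the lip and re-grip the rigid rib sideways, where 30 N is harmless. From there I re-swing, draw off, lift and place.

```bash
cat >> h.py <<'E'
from scipy.spatial.transform import Rotation as Ro
def T(p=(0,0,0),R=None):
    M=np.eye(4);M[:3,3]=p
    if R is not None:M[:3,:3]=R.as_matrix()
    return M
L0=T((.4708,-.1838,.046),Ro.from_euler('z',5.1,degrees=True))
TRAY=T((.4657,.2035,0),Ro.from_euler('z',9.05,degrees=True))
def swung(a,draw=0,up=0,L=L0):  # lid pose: swung about lug edge, then drawn along box -x, raised
    return L@T((.056-draw,0,up))@T(R=Ro.from_euler('y',a))@T((-.056,0,0))
FLIP=T(R=Ro.from_euler('x',np.pi))
def tcp(Lid,x,tip,y=0):  # TCP pose with fingertips at lid coordinates (x,y,tip), tool y = -lid y
    M=Lid@T((x,y,tip+.199))@FLIP
    return M[:3,3],Ro.from_matrix(M[:3,:3]).as_quat()
E
python3 - <<'E'
from h import *; from bench import robot
TL=T((0,0,.016))
for n,(L,x,t) in dict(press=(L0,-.064,.008),sw=(swung(.24),-.047,.008),rib=(swung(.09),-.004,.007),rsw=(swung(.22,.012),-.004,.007),lift=(swung(0,.012,.09),-.004,.007),tray=(TRAY@T((0,0,.1)),-.004,.007),lay=(TRAY@TL,-.004,.007)).items():
    q=robot.ik(*tcp(L,x,t)); print(n,None if q is None else np.round(q,2))
robot.clamp(); print("air clamp",robot.read_width(),robot.read_grip_force(),robot.read_time_s())
p,q=tcp(L0,-.066,.06); robot.move_to(p,q); print(robot.read_time_s())
p,q=tcp(L0,-.066,.008); robot.move_l(p,q,max_speed=.1)
print(robot.read_time_s(),robot.read_position()-p,robot.read_contact_force())
robot.wait(.2);print(robot.read_contact_force())
E
```

```text
press [-0.56 -0.06  1.82 -0.    1.37  0.92]
sw [-0.44  0.14  1.59 -0.12  1.62  1.05]
rib [-0.46  0.12  1.63 -0.05  1.46  1.03]
rsw [-0.42  0.19  1.55 -0.11  1.59  1.07]
lift [-0.5  -0.02  1.61 -0.    1.56  0.98]
tray [ 0.3   0.03  1.63 -0.    1.48  1.71]
lay [ 0.3   0.1   1.73 -0.    1.31  1.71]
air clamp 0.0004156595577239946 0.0 1.5167
3.0417
3.7083 [ 0.00013159 -0.00034492  0.0003231 ] [-0.21997324 -0.29003765  0.57447525]
[0.44474427 0.08753537 1.57026369]
```

```bash
python3 - <<'E'
from h import *; from bench import robot
ux=L0[:3,0]
b=np.mean([robot.read_contact_force() for _ in range(3)],0)
p,q=tcp(L0,-.045,.008)
print("hit",robot.move_l(p,q,max_speed=.015,contact_N=2.5))
loc=lambda:(np.linalg.inv(L0)@np.r_[robot.read_position(),1])[:3]*1000
print(loc().round(2),((robot.read_contact_force()-b)@ux).round(2),robot.read_time_s())
x=loc()[0]/1000
for i in range(5):
    x+=.001; p,q=tcp(L0,x,.008); robot.move_l(p,q,max_speed=.02)
    f=robot.read_contact_force()-b
    print(loc().round(2),(f@ux).round(2),f.round(1),round(robot.read_time_s(),2))
    if f@ux<-7: break
np.save("b.npy",b)
E
```

```text
hit True
[-5.4830e+01  1.4000e-01  2.0638e+02] -0.41 4.7417
[-5.4460e+01  1.5000e-01  2.0627e+02] -3.8 [-3.7 -0.8 -1.1] 4.99
[-5.3240e+01  1.3000e-01  2.0652e+02] -4.72 [-4.7 -0.9 -2.3] 5.24
[-5.2160e+01  1.4000e-01  2.0661e+02] -6.67 [-6.7 -0.4 -1.7] 5.49
[-5.1270e+01  1.5000e-01  2.0657e+02] -6.84 [-6.8 -0.2 -0.8] 5.74
[-5.0400e+01  1.3000e-01  2.0655e+02] -5.79 [-5.8 -0.4 -0.8] 5.99
```

```bash
python3 - <<'E'
from h import *; from bench import robot
ux=L0[:3,0]; b=np.load("b.npy")
loc=lambda:(np.linalg.inv(L0)@np.r_[robot.read_position(),1])[:3]*1000
def force():
    r=[]
    for _ in range(4): robot.wait(.02); r.append(robot.read_contact_force()-b)
    return np.mean(r,0)
x=-.0504
for i in range(7):
    f=force(); print(loc().round(2),(f@ux).round(2),f.round(1),round(robot.read_time_s(),2))
    if f@ux<-8.4 or i==6: break
    x+=.0006; p,q=tcp(L0,x,.008); robot.move_l(p,q,max_speed=.02)
from bench import cams
c=cams.read_camera("side"); cv2.imwrite("pics/press.png",cv2.resize(c["image"][190:330,200:360],None,fx=4,fy=4,interpolation=2)[:,:,::-1])
E
```

```text
[-5.0390e+01  1.4000e-01  2.0657e+02] -6.98 [-7.  -0.1 -1.2] 6.06
[-5.0400e+01  1.5000e-01  2.0655e+02] -6.49 [-6.5 -0.4 -1.2] 6.38
[-4.9860e+01  1.1000e-01  2.0655e+02] -7.25 [-7.3 -0.3 -0.5] 6.69
[-4.9350e+01  1.3000e-01  2.0651e+02] -7.26 [-7.3 -0.2 -1.1] 7.01
[-4.881e+01  1.200e-01  2.065e+02] -8.07 [-8.1 -0.4 -0.5] 7.33
[-4.8290e+01  1.4000e-01  2.0647e+02] -8.22 [-8.2 -0.6 -0.7] 7.64
[-4.7740e+01  1.1000e-01  2.0649e+02] -8.54 [-8.5 -0.4 -0.6] 7.96
```

View pics/press.png

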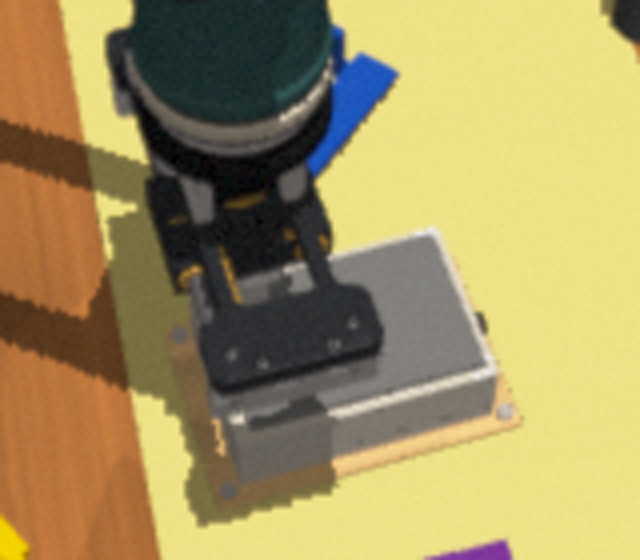

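The picture shows the closed fingers on the tab end. The force is 8.5 N, on the spring line at about 7 mm of travel, so the hook is free. I now swing up in small steps, holding the press force.

```bash
python3 - <<'E'
from h import *; from bench import robot,cams
b=np.load("b.npy"); x=-.0477
def force():
    r=[]
    for _ in range(4): robot.wait(.02); r.append(robot.read_contact_force()-b)
    return np.mean(r,0)
for a in np.r_[.01,.02,.04,.06,.09,.12,.16,.2,.24]:
    L=swung(a); p,q=tcp(L,x,.008); robot.move_l(p,q,max_speed=.03)
    f=force(); fx=-f@L[:3,0]; fz=f@L[:3,2]
    print(a,round(x*1000,2),"press %.2f z %.2f y %.2f"%(fx,fz,f@L[:3,1]),round(robot.read_time_s(),2))
    if fx>12 or abs(fz)>6: print("STOP");break
    x+=np.clip((8.4-fx)*.0007,-.0008,.0012)
print(x)
c=cams.read_camera("side"); cv2.imwrite("pics/swing.png",cv2.resize(c["image"][190:330,200:360],None,fx=4,fy=4,interpolation=2)[:,:,::-1])
E
```

```text
0.01 -47.7 press 7.79 z -0.57 y 0.21 8.32
0.02 -47.27 press 8.30 z -0.32 y 0.14 8.64
0.04 -47.2 press 8.38 z -0.81 y 0.17 9.02
0.06 -47.19 press 7.99 z -0.51 y 0.56 9.39
0.09 -46.91 press 7.78 z -0.61 y 0.12 9.85
0.12 -46.47 press 7.99 z -0.61 y 0.10 10.31
0.16 -46.18 press 8.46 z -1.10 y 0.02 10.84
0.2 -46.23 press 8.85 z -0.90 y 0.19 11.37
0.24 -46.54 press 8.60 z -1.18 y -0.24 11.88
-0.04668666659318472
```

View pics/swing.png

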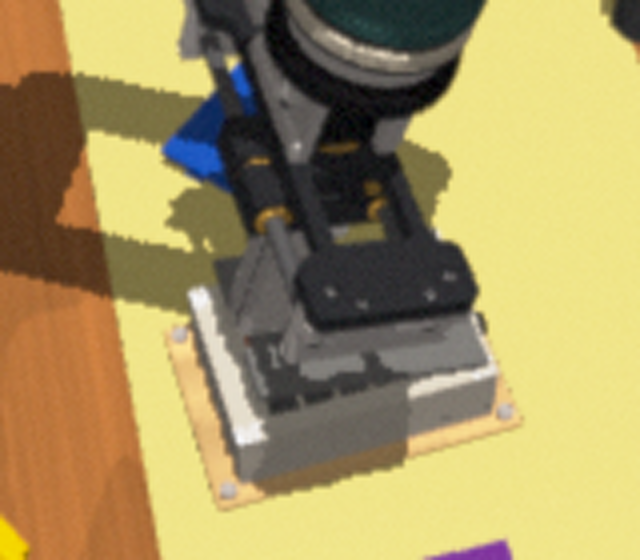

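The cover is swung up with the tab pressed and the bare rim shows at left. Now I lower it to 0.12 rad with the hook still above the lip, relax the tab slowly, and set the hook down on the lip.

```bash
python3 - <<'E'
from h import *; from bench import robot,cams
b=np.load("b.npy"); x=-.0465
def force():
    r=[]
    for _ in range(3): robot.wait(.02); r.append(robot.read_contact_force()-b)
    return np.mean(r,0)
def go(a,x,v=.02):
    L=swung(a); p,q=tcp(L,x,.008); robot.move_l(p,q,max_speed=v)
    f=force(); fx=-f@L[:3,0]; print(round(a,3),round(x*1000,2),"press %.2f z %.2f"%(fx,f@L[:3,2]),round(robot.read_time_s(),2)); return fx
go(.18,x,.03); go(.13,x,.03)
for k in range(8):
    fx=go(.13,x)
    if fx<4.6: break
    x-=.0012
for a in np.arange(.12,.069,-.01):
    fx=go(a,x)
    if fx<1.5: break
print(x,a)
c=cams.read_camera("side"); cv2.imwrite("pics/rest.png",cv2.resize(c["image"][190:330,200:360],None,fx=4,fy=4,interpolation=2)[:,:,::-1])
v=cloud(c); L=np.linalg.inv(L0); l=(v.reshape(-1,3)-L0[:3,3])@L0[:3,:3]*1000
m=(l[:,0]>-35)&(l[:,0]<52)&(l[:,1]>-36)&(l[:,1]<-22)&(l[:,2]>0)&(l[:,2]<35); print(m.sum(),np.polyfit(l[m,0],l[m,2],1))
E
```

```text
0.18 -46.5 press 7.82 z -0.33 12.59
0.13 -46.5 press 8.52 z 0.28 13.18
0.13 -46.5 press 8.52 z 0.06 13.47
0.13 -47.7 press 7.62 z -0.22 13.78
0.13 -48.9 press 6.71 z -0.67 14.07
0.13 -50.1 press 6.73 z -0.78 14.38
0.13 -51.3 press 5.79 z -0.80 14.68
0.13 -52.5 press 5.39 z -1.70 14.97
0.13 -53.7 press 4.69 z -1.54 15.28
0.13 -54.9 press 3.95 z -2.19 15.57
0.12 -54.9 press 4.31 z -1.68 15.89
0.11 -54.9 press 3.55 z -2.27 16.21
0.1 -54.9 press 3.28 z -1.74 16.52
0.09 -54.9 press 2.36 z -1.78 16.84
0.08 -54.9 press 3.30 z -2.20 17.16
0.07 -54.9 press 3.50 z 0.06 17.48
-0.0549 0.07000000000000002
238 [-0.07602315  7.65338197]
```

View pics/rest.png

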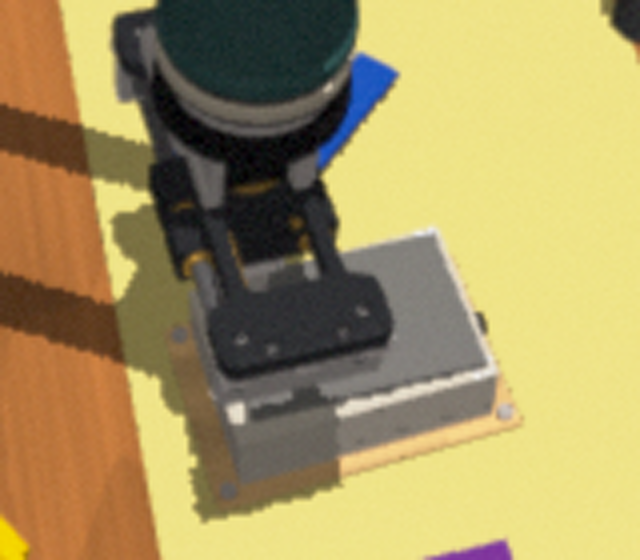

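The cover rests tilted at about 0.076 rad and the z force has gone to zero, so the hook is on the lip. I back away, check that it stays, then open and re-grip the rib.

```bash
python3 - <<'E'
from h import *; from bench import robot,cams
def slope():
    for n in("side","top"):
        c=cams.read_camera(n); l=(cloud(c).reshape(-1,3)-L0[:3,3])@L0[:3,:3]*1000
        m=(l[:,0]>-50)&(l[:,0]<52)&(abs(l[:,1])>22)&(abs(l[:,1])<34)&(l[:,2]>0)&(l[:,2]<25); 
        print(n,m.sum(),np.polyfit(l[m,0],l[m,2],1).round(4),round(robot.read_time_s(),2))
    return c
p,q=tcp(swung(.07),-.057,.008); robot.move_l(p,q,max_speed=.02)
p,q=tcp(swung(.07),-.072,.009); robot.move_l(p,q,max_speed=.05); slope()
p,q=tcp(swung(.07),-.072,.06); robot.move_l(p,q,max_speed=.15)
robot.open_gripper()
p,q=tcp(swung(.08),-.005,.07); robot.move_l(p,q,max_speed=.15)
c=slope(); cs=cams.read_camera("side"); np.savez("top1.npz",**c);np.savez("side1.npz",**cs)
E=swung(.08)
for k in(c,cs):
    P=cloud(k).reshape(-1,3); l=(P-E[:3,3])@E[:3,:3]*1000
    for a,b2 in((-56,-34),(-12,10)):
        m=(l[:,0]>a)&(l[:,0]<b2)&(abs(l[:,1])<20)&(l[:,2]>20)&(l[:,2]<32); print(m.sum(),l[m].min(0).round(1),l[m].max(0).round(1)) if m.any() else 0
E
```

```text
side 457 [-0.0813  7.7437] 18.28
top 102 [-0.1027  8.7311] 18.33
side 501 [-0.0895  7.8517] 20.94
top 229 [-0.0917  8.4198] 20.99
30 [-44.5  -8.7  20.3] [-37.3   9.3  31.8]
12 [ -3.9 -15.1  22.3] [-2.6 16.3 28.9]
52 [-44.2 -11.1  21.1] [-35.9   8.5  31.9]
62 [ -3.4 -17.8  20.2] [ 3.  15.9 30.5]
```

```bash
python3 - <<'E'
from h import *; from bench import robot,cams
L1=L0@T((.002,0,0)); S=lambda a,d=0,u=0: swung(a,d,u,L1)
p,q=tcp(S(.09),-.003,.0075); print(robot.move_l(p,q,max_speed=.08,contact_N=5))
b=robot.read_contact_force(); robot.clamp()
print(robot.read_width(),robot.read_grip_force(),(robot.read_contact_force()-b).round(1),robot.read_time_s())
b=robot.read_contact_force()
for a,d in((.12,0),(.16,0),(.22,0),(.22,.004),(.22,.008),(.22,.014)):
    p,q=tcp(S(a,d),-.003,.0075); hit=robot.move_l(p,q,max_speed=.03,contact_N=10)
    print(a,d,hit,(robot.read_contact_force()-b).round(1),round(robot.read_time_s(),2))
    if hit:break
c=cams.read_camera("side"); cv2.imwrite("pics/draw.png",cv2.resize(c["image"][190:330,200:360],None,fx=4,fy=4,interpolation=2)[:,:,::-1])
E
```

```text
False
0.03173207814200652 30.00001609325409 [0.3 0.1 0.4] 22.95
0.12 0 False [-0.3  0.1 -0.9] 23.32
0.16 0 False [-0.5 -0.4 -0.9] 23.75
0.22 0 False [-0.4 -0.3 -1.7] 24.33
0.22 0.004 False [ 1.2 -0.1 -1.5] 24.62
0.22 0.008 False [ 0.4  0.8 -1.1] 24.9
0.22 0.014 False [-0.5  0.4 -1. ] 25.25
```

View pics/draw.png

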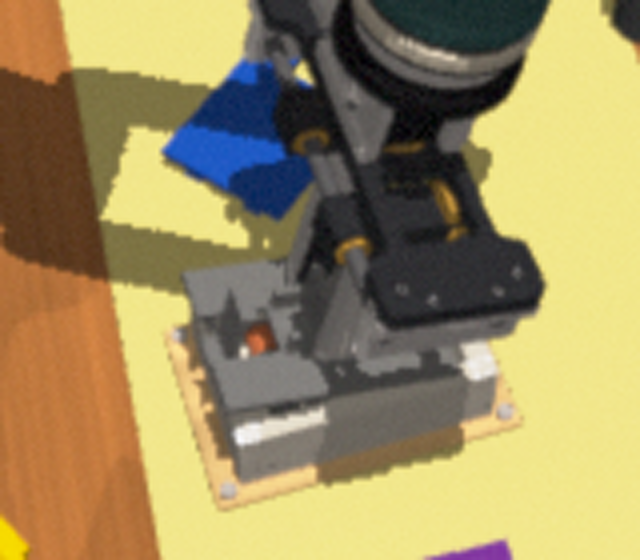

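The cover is swung up and drawn clear of the lugs at low force. Now I lift it, carry it over and lay it in the tray.

```bash
python3 - <<'E'
from h import *; from bench import robot,cams
L1=L0@T((.002,0,0)); S=lambda a,d=0,u=0: swung(a,d,u,L1)
g=(-.003,.0075)
print(robot.move_l(*tcp(S(.22,.014,.012),*g),max_speed=.03,contact_N=8))
robot.move_l(*tcp(S(.1,.014,.08),*g),max_speed=.12); 
robot.move_l(*tcp(S(0,.014,.10),*g),max_speed=.12); print(robot.read_time_s(),robot.read_width(),robot.read_grip_force())
robot.move_l(*tcp(TRAY@T((0,0,.10)),*g),max_speed=.18); print(robot.read_time_s())
robot.move_l(*tcp(TRAY@T((0,0,.030)),*g),max_speed=.1); print(robot.read_time_s(),robot.read_width())
c=cams.read_camera("side"); np.savez("side2.npz",**c); l=(cloud(c).reshape(-1,3)-TRAY[:3,3])@TRAY[:3,:3]*1000
m=(abs(l[:,0])<53)&(abs(l[:,1])>20)&(abs(l[:,1])<35)&(l[:,2]>24)&(l[:,2]<42)
A=np.c_[l[m,:2],np.ones(m.sum())]
for _ in range(4):
    s=np.linalg.lstsq(A,l[m,2],rcond=None)[0]; 
print(m.sum(),s.round(3))
c=cams.read_camera("side");cv2.imwrite("pics/above.png",cv2.resize(c["image"][60:200,170:330],None,fx=4,fy=4,interpolation=2)[:,:,::-1])
E
```

```text
False
26.95 0.03204144175892786 29.999634325504303
29.275
30.125 0.031538239055336696
291 [7.0000e-03 3.0000e-03 3.2653e+01]
```

View pics/above.png

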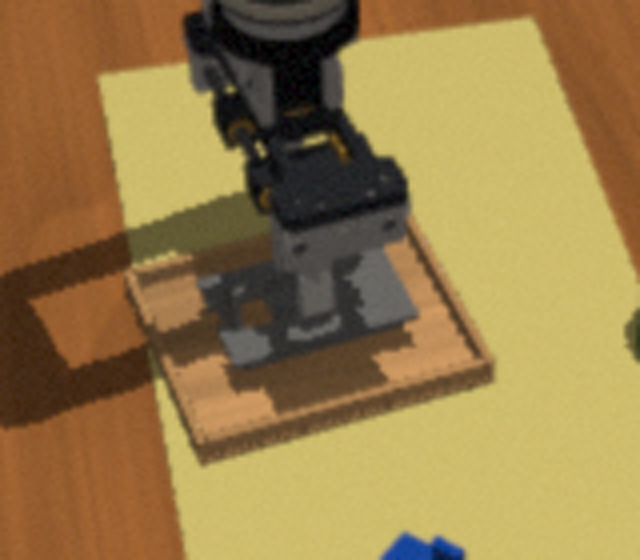

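The cover is level (slopes 0.007 and 0.003) and inside the tray walls. I set it down slowly with a contact stop and release.

```bash
python3 - <<'E'
from h import *; from bench import robot,cams
g=(-.003,.0075); b=robot.read_contact_force()
robot.move_l(*tcp(TRAY@T((0,0,.021)),*g),max_speed=.04)
hit=robot.move_l(*tcp(TRAY@T((0,0,.013)),*g),max_speed=.01,contact_N=3)
p=robot.read_position(); print(hit,p[2]-.2065,robot.read_contact_force()-b,robot.read_time_s())
robot.wait(.2); print(robot.read_contact_force()-b)
robot.open_gripper(); q=robot.read_tcp_rot()
robot.move_l(p+[0,0,.12],max_speed=.12); print(robot.read_time_s())
p2,q2=tcp(L0@T((-.06,.1,.1)),0,.05)
robot.move_to(p2+[-.03,0,.1],q2); print(robot.read_time_s())
c=cams.read_camera("side")
l=(cloud(c).reshape(-1,3)-TRAY[:3,3])@TRAY[:3,:3]*1000
m=(abs(l[:,0])<53)&(abs(l[:,1])>20)&(abs(l[:,1])<34)&(l[:,2]>12)&(l[:,2]<30)
print(m.sum(),np.linalg.lstsq(np.c_[l[m,:2],np.ones(m.sum())],l[m,2],rcond=None)[0].round(3))
t=cams.read_camera("top")
cv2.imwrite("pics/end.png",np.hstack([cv2.resize(c["image"],(400,300)),cv2.resize(t["image"],(400,300))])[:,:,::-1])
E
```

```text
True 0.016241674729249145 [ 0.21781812 -0.3465386   4.30668001] 31.1417
[0.22679632 0.36846895 6.2491404 ]
33.5583
34.85
274 [-4.0000e-03  3.0000e-03  1.8489e+01]
```

View pics/end.png

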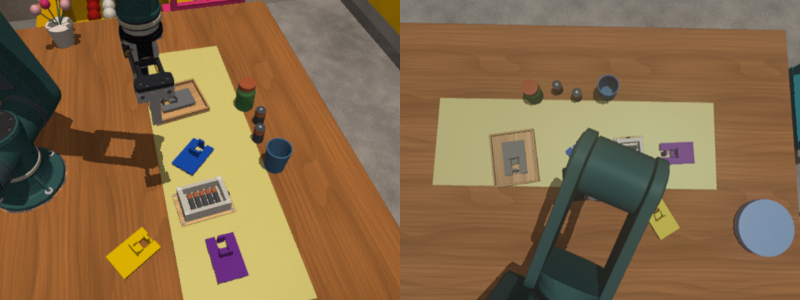

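The cover lies flat in the tray, right side up, and the gripper is clear. The box is open and the cup, jar and batteries have not moved.

```bash
python3 -c "
from bench import robot
print(robot.hand_in())"
```

```text
the job is handed in; nothing more can be done
None
```

The cover is off the box and lying flat, right side up, in the tray, and the job is handed in at about 35 s; because the gripper's fixed 30 N would have snapped the tab, I pressed the tab with closed fingers at under 9 N instead of pinching it, then re-gripped the cover by its rib to draw it off.

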